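# Clamp a paint-sample slide in the sprung holder

## Task

Load the mounting slide with the square resin block into the grey slide holder: use it to push the sprung curved arm back, set it flat on the stage with its long side against the low fixed edge and its ends level with the ends of that edge, and let go so that the arm clamps it there. Leave the slide with the round block where it lies.

Things in the scene. Friction and masses are not known exactly. Their poses are not given: they have to be found in the camera images.
- square_slide: Aluminium mounting slide 50 mm (x) by 76 mm (y) by 6 mm thick with a square grey resin block, 24 x 24 mm, in the middle of its top, standing 22 mm above the slide (whole height 28 mm); about 80 g, loose on the worktop, block up. Origin: centre of the underside; z up, y along the 76 mm length. To its right a solid wire trolley (x > 470, y < -410, up to z 420 mm): swing clear of it.
- round_slide: Aluminium mounting slide 50 mm (x) by 76 mm (y) by 6 mm thick with a round grey resin block, 26 mm in diameter, in the middle of its top, standing 22 mm above the slide (whole height 28 mm); about 80 g, loose on the worktop, block up. Origin: centre of the underside; z up, y along the 76 mm length. Not to be used.
- slide_holder: Fixed grey plate, x -65 to 45, y -65 to 65 mm; its top, the stage, is 12 mm above the worktop. Origin: on the worktop under the seated slide's centre (dark round window); z up. Fixed edge: steel bar along y, x 25 to 37, y -38 to 38 mm, only 6 mm above the stage. The seated slide has its x, y along the holder's, either way round. A slide carried 10 mm above the stage clears the edge and meets the arm.
- spring_arm (a joint): Polished upright curved steel leaf, 2 to 24 mm above the stage, pivot at holder x -45, y -55 mm. Angle in rad: 0 at rest, bulge at holder x -11, y 0 mm (36 mm from the fixed edge); grows as the bulge is pushed towards -x (about 17 mm per 0.3 rad), stop 0.6. About 0.24 with the slide seated. Spring force at the bulge: 1.5 N at rest, 3.5 N seated, 5 N at 0.4; it returns by itself.
Things that resemble listed ones, but are neither listed nor needed, are in the scene too. Leave any red look-alike of the square_slide alone.

How it is judged:
By the outcome, as a careful person would: the job done as asked, in the order asked, and still so for the second after the job is handed in, with the robot touching nothing.
It also fails if it takes over 38 s, if anything falls off the work surface, if the arm or the gripper's body presses on something with over 40 N, if the wrist force passes 120 N, or if a joint passes its speed limit or range.

## Robot

A 6-joint arm with a two-finger parallel gripper is mounted at the origin on a cart in front of the work surface, level with it; the furniture and walls round the work are solid. World frame = base frame: x ahead of the robot, y to its left, z up, the work surface at z = 0. Lengths are in mm, angles in rad, forces in N, time in s.
With the tool pointing down it reaches from about 275 to 1000 mm from the base axis. Payload 8.4 kg.
Tool frame: the origin (TCP) lies midway between the tips of the shut fingers; the grasp point (between the pads) lies 19 mm behind it; z points along the fingers, y is the line along which they close (so a half turn about z gives the same grasp; the last joint's range is limited). The gripper opens to 85 mm and grips with 20 to 120 N. Pads are 22 mm wide; open, the fingers measure 114 mm over their backs; the gripper's body (76 mm by 85 mm) begins 54 mm behind the grasp point. The pads swing forward as they close: fully open they stand 13 mm farther back than shut.
Start: joints at [-1.296, 0.353, 1.633, -0, 1.155, -0.002], TCP at [170.798, -601.212, 231.281] pointing down, gripper open.
Joint ranges: [-2.63, 2.63], [-0.92, 2.1], [0.06, 2.66], [-1.3, 4.44], [0, 2.69], [-3.02, 3.02]. Speed limits (rad/s): [2.22, 2.22, 2.79, 3.14, 3.14, 3.14].

## Interface

Orientations are given as [roll, pitch, yaw] about the fixed x, y, z axes, in that order (R = Rz(yaw) Ry(pitch) Rx(roll)).
In Python, from rig import monitor, imaging, r gives the robot as it stands.
- The arm moves only by the tool drive_tool, never from a script. Its argument "plan" is a list of rows, each an object of numbers: "x", "y", "z": the shift along the tool's x, y, z in units of 50 mm (1.0 is 50 mm); "ax", "ay", "az": the turn, a rotation vector about the tool's x, y, z in units of 6 degrees (1.0 is 6 degrees); "hand": the finger opening in mm, from 0 to 85.4. In form: [{"x": .., "y": .., "z": .., "ax": .., "ay": .., "az": .., "hand": ..}, ...]. A call has 1 to 8 rows; each row is the pose to reach, as a shift and turn from the pose commanded when the call began, along the tool's axes at that moment; what a row does not reach only later rows make up. A row lasts 1/10 s, in which the tool goes at most 50 mm and 8.59 degrees, less where a joint would pass 70% of its speed; a pose out of reach is approached as far as the arm can. A call with a gripper value outside its range is refused whole. The fingers move at their own pace and stop on an object; "grip_force" is the grip in N (left out, the last holds). Time passes only in rows, so rows that repeat a pose let the fingers close. It gives the time, the measured TCP pose, the force, the opening and the grip force at its end, in the units of the state.
- monitor.sense(): the state, without advancing time (a new reading comes with each control period).
- imaging.grab_frame(name): name is "side" or "top" or "wrist"; returns the picture (384x512x3 uint8, red, green, blue); there is no depth.
- imaging.camera_info(name): a dict with "mtx" (3x3 intrinsics, pixels), "R" (3x3) and "t" (3): a world point X has camera coordinates R X + t. Camera axes: x right, y down, z forward; pixel columns grow to the right and rows downward; lengths in mm; the calibration is good to about 2 mm. The wrist camera is an equidistant fisheye: a pixel r from the principal point sees the ray r / f radians off the axis. A picture is of the moment at which its call begins: read the wrist's pose just before it. camera_info takes no time and is no camera call; for the wrist camera it gives the pose at the moment of the call.
- r.sign_off(): hands the job in; it is judged then, once.
The state is a dict: "clock": time; "qpos": joint angles; "qvel": joint speeds; "joint_efforts": joint torques, N m; "eef_pos": TCP position; "tcp_rot": TCP orientation; "contact_force": force on the tool from outside, world axes, zero at the start; "wrist_torque": the same for the moment, N m; "opening": opening from 0.0 (shut) to 1.0 (fully open); "grasp_force": force on a finger pad.
Only numpy, scipy, OpenCV 4.12 (cv2) and the standard library are available. Lean on these libraries where they do the work, as an engineer would, in place of code of your own. Each camera call takes 0.05 s, during which the arm holds its last target. There are 200 camera calls.

## Working session

There is one attempt and no reset: what is moved stays moved. The work goes in short steps, Python scripts to look and compute and a tool call to move; the robot and the scene stay as the last step left them, time stands still between calls to the robot, and variables do not carry over. Pictures are saved under pics/ and viewed, at most 10 in all, crops included, and the job is handed in when it is done.

Besides the shell and the picture viewer there is one more tool, called after "Call:" in YAML: its name, and indented under it one key for each argument. drive_tool: Moves the arm, as the interface text tells. Its arguments: {"type":"object","properties":{"plan":{"type":"array","items":{"type":"object","properties":{"x":{"type":"number"},"y":{"type":"number"},"z":{"type":"number"},"ax":{"type":"number"},"ay":{"type":"number"},"az":{"type":"number"},"hand":{"type":"number"}}}},"grip_force":{"type":"number"}},"required":["plan"]}

```bash
ls; mkdir -p pics; python3 - <<'E'
from rig import monitor, imaging, r
import cv2, numpy as np
s=monitor.sense(); print(s)
a=[]
for n in("side","top","wrist"):
    i=imaging.camera_info(n); print(n,i)
    f=imaging.grab_frame(n)[:,:,::-1]; cv2.imwrite(f"pics/{n}0.png",f); a.append(f)
cv2.imwrite("pics/st.png",cv2.resize(np.vstack(a[:2]),(784,600*1176//1176)) if 0 else np.hstack([cv2.resize(x,(400,300)) for x in a[:2]]))
E
```

```text
pics
{'clock': 0.0, 'qpos': array([-1.29640081e+00,  3.53658510e-01,  1.63415326e+00, -2.92591834e-06,
        1.15523729e+00, -2.40327846e-03]), 'qvel': array([ 1.28932812e-03,  1.46052978e-03, -2.43850333e-04, -6.16414595e-05,
        7.66175229e-04,  1.88312632e-04]), 'joint_efforts': array([ 2.02192918e-03, -6.05242467e+01, -3.42078459e+01, -5.23826964e-05,
        9.39732447e-03, -5.00582274e-06]), 'eef_pos': array([ 170.65995022, -600.72801273,  230.54704978]), 'tcp_rot': array([-3.14013625e+00, -8.24960569e-07,  2.76799978e-01]), 'contact_force': array([ 0.11826646,  0.10510348, -0.28410826]), 'wrist_torque': array([-0.01246602, -0.02149975,  0.00186083]), 'grasp_force': 0.0, 'opening': 0.9949491094120332}
side {'mtx': array([[437.31514371,   0.        , 259.61500691],
       [  0.        , 437.31514371, 184.73979007],
       [  0.        ,   0.        ,   1.        ]]), 'R': array([[ 0.96987454, -0.24352965, -0.0060573 ],
       [-0.1616822 , -0.62491396, -0.7637679 ],
       [ 0.18221484,  0.7417384 , -0.64546255]]), 't': array([-515.23938697,   90.58257646,  819.197278  ])}
top {'mtx': array([[354.1376945 ,   0.        , 256.12057119],
       [  0.        , 354.1376945 , 191.38293912],
       [  0.        ,   0.        ,   1.        ]]), 'R': array([[-0.02289521, -0.99971796, -0.00630872],
       [-0.98840376,  0.02358271, -0.1500062 ],
       [ 0.15011267,  0.00280114, -0.98866493]]), 't': array([-20.44903302, 501.74345953, 834.06896958])}
wrist {'mtx': array([[297.31863964,   0.        , 262.60056271],
       [  0.        , 297.31863964, 193.33497113],
       [  0.        ,   0.        ,   1.        ]]), 'R': array([[ 0.2730745 , -0.96199183, -0.00143056],
       [-0.92244347, -0.26226959,  0.28339497],
       [-0.27299883, -0.07606833, -0.95900221]]), 't': array([-623.93219681,  -36.474713  ,  380.31708015])}
```

View pics/side0.png

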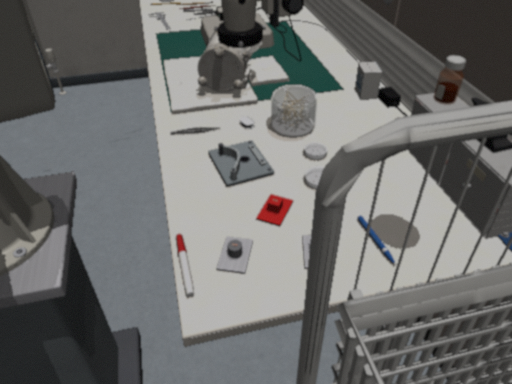

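View pics/top0.png

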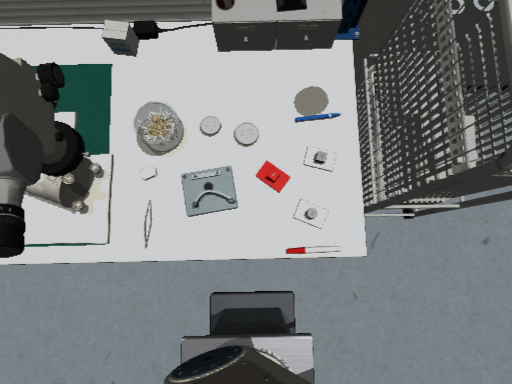

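The side view shows the holder at (240,162), the red look-alike at (275,209), a round-block slide at (235,253), and another slide at (307,250) that the trolley post mostly hides. The top view shows the holder at (209,190), red at (272,177), and slides at (319,158) and (311,213).

Candidates in the top view are (319,158), (311,213) and red (272,177). I'll check them in a close crop.

```bash
python3 - <<'E'
import cv2, numpy as np
f=cv2.imread("pics/top0.png")
a=cv2.resize(f[140:230,170:350],(800,400),interpolation=cv2.INTER_CUBIC) 
cv2.imwrite("pics/c1.png",a)
E
```

```text
(no output)
```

View pics/c1.png

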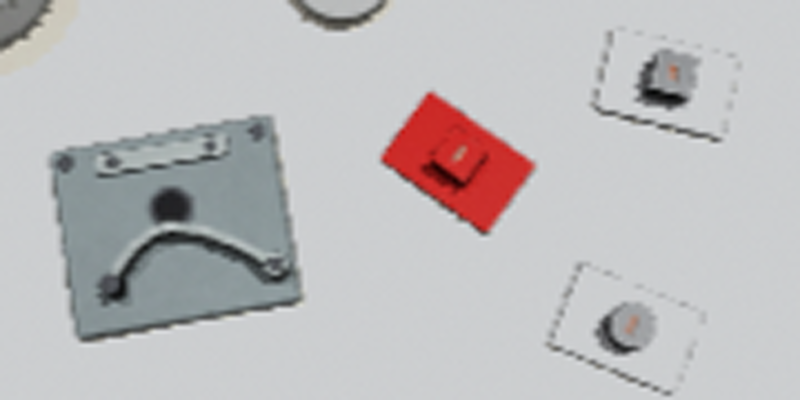

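The upper right slide, crop (668,78), carries a square grey block. The lower one is round and the red one is off limits. So the target is top (320,157). The holder's window is at crop (171,207) and its steel bar is on the +x side.

```bash
cat > h.py <<'E'
import numpy as np, cv2
from scipy.optimize import least_squares
def ray(i,p,fish=False):
    M=i["mtx"]; u=(np.array(p,float)-M[:2,2])/M[0,0]
    if fish:
        t=np.linalg.norm(u); d=np.r_[u/t*np.sin(t),np.cos(t)]
    else: d=np.r_[u,1]
    d=i["R"].T@d; return -i["R"].T@i["t"], d/np.linalg.norm(d)
def atz(i,p,z,fish=False):
    c,d=ray(i,p,fish); return c+d*(z-c[2])/d[2]
def proj(i,X,fish=False):
    c=i["R"]@np.array(X,float)+i["t"]; M=i["mtx"]
    if fish:
        t=np.arctan2(np.hypot(c[0],c[1]),c[2]); u=c[:2]/np.hypot(c[0],c[1])*t
    else: u=c[:2]/c[2]
    return M[0,0]*u+M[:2,2]
def tri(rays):
    A=sum(np.eye(3)-np.outer(d,d) for c,d in rays); b=sum((np.eye(3)-np.outer(d,d))@c for c,d in rays)
    return np.linalg.solve(A,b)
def fit(obs,x0,fixz=None):
    """obs: list of (info,fish,local xyz,pixel); returns x,y,yaw,(z)"""
    def f(v):
        x,y,a=v[:3]; z=v[3] if fixz is None else fixz
        R=np.array([[np.cos(a),-np.sin(a),0],[np.sin(a),np.cos(a),0],[0,0,1]])
        return np.concatenate([proj(i,R@np.array(l,float)+[x,y,z],w)-p for i,w,l,p in obs])
    s=least_squares(f,x0[:3] if fixz is not None else x0); return s.x, np.sqrt(np.mean(s.fun**2))
E
python3 - <<'E'
from h import *
from rig import imaging
T=imaging.camera_info("top"); W=imaging.camera_info("wrist")
k=lambda x,y:(170+(x+.5)/800*180-.5,140+(y+.5)/400*90-.5)
sq=[(25,38,6,612,30),(25,-38,6,740,60),(-25,-38,0,722,138),(-25,38,0,596,106),]
ho=[(45,65,12,55,155),(45,-65,12,270,118),(-65,-65,12,300,298),(-65,65,12,82,338),(0,0,12,171,207),(-45,-55,36,273,263)]
for n,o,x0 in(("sq",sq,[500,-180,0]),("ho",ho,[400,120,0])):
    v,e=fit([(T,0,p[:3],k(*p[3:])) for p in o],x0,0); print(n,v,e)
    print("wrist px",proj(W,[v[0],v[1],6],1))
print(-W["R"].T@W["t"])
E
```

```text
sq [ 5.89057895e+02 -1.99195445e+02 -2.64082402e-01] 0.5896068387243751
wrist px [  98.66879938 -124.13187493]
ho [5.20310370e+02 8.88113604e+01 1.51441331e-01] 0.7664383587619099
wrist px [-15.65546641 -70.51173241]
[ 240.57150444 -580.89422525  374.26302116]
```

View pics/wrist0.png

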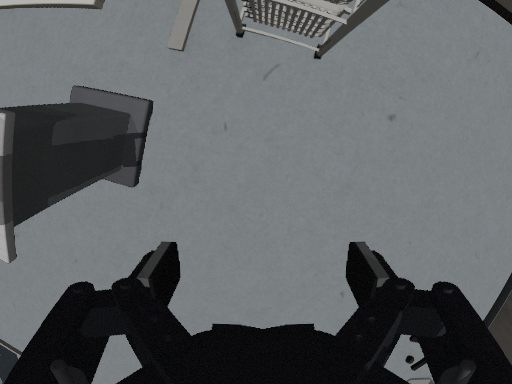

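The wrist camera sees only floor and the trolley from here. I'll pull in, swing clear of the trolley, then look from above the slide.

Call:
drive_tool:
  plan:
    - {"x": 4.49, "y": -5.61, "z": 0, "az": 5.17, "hand": 85}
    - {"x": 4.49, "y": -5.61, "z": 0, "az": 5.17, "hand": 85}
    - {"x": 4.49, "y": -5.61, "z": 0, "az": 5.17, "hand": 85}
    - {"x": 4.49, "y": -5.61, "z": 0, "az": 5.17, "hand": 85}
    - {"x": 4.49, "y": -5.61, "z": 0, "az": 5.17, "hand": 85}
    - {"x": 4.49, "y": -5.61, "z": 0, "az": 5.17, "hand": 85}
    - {"x": 4.49, "y": -5.61, "z": 0, "az": 5.17, "hand": 85}
    - {"x": 4.49, "y": -5.61, "z": 0, "az": 5.17, "hand": 85}

```text
invalid input
```

```bash
cat >> h.py <<'E'
def units(s,target,yaw):
    """shift in 50 mm units and az in 6 deg units from state s to world target, tool down"""
    from scipy.spatial.transform import Rotation as Ro
    R=Ro.from_euler("xyz",s["tcp_rot"]); d=R.inv().apply(np.array(target)-s["eef_pos"])/50
    t=Ro.from_euler("xyz",[np.pi,0,yaw]); w=np.degrees((R.inv()*t).as_rotvec())/6
    return np.round(d,3),np.round(w,3)
E
python3 - <<'E'
from h import *
from rig import monitor
s=monitor.sense(); print(s["clock"],s["qpos"],s["eef_pos"],s["tcp_rot"]); print(units(s,[500,-215,200],-.264))
E
```

```text
0.15 [-1.29641955e+00  3.53544307e-01  1.63392991e+00  6.53747904e-06
  1.15522292e+00 -2.39459670e-03] [ 170.69093108 -600.87031303  230.71392731] [-3.14048818e+00 -8.62290690e-06  2.76768730e-01]
(array([ 8.444, -5.623,  0.621]), array([-1.000e-02,  3.000e-03,  5.164e+00]))
```

Call:
drive_tool:
  plan:
    - {"x": 0.6, "y": -0.7, "z": 0.0, "ax": 0.0, "ay": 0.0, "az": 0.65, "hand": 85.0}
    - {"x": 1.2, "y": -1.4, "z": 0.0, "ax": 0.0, "ay": 0.0, "az": 1.3, "hand": 85.0}
    - {"x": 1.8, "y": -2.1, "z": 0.0, "ax": 0.0, "ay": 0.0, "az": 1.95, "hand": 85.0}
    - {"x": 2.4, "y": -2.8, "z": 0.0, "ax": 0.0, "ay": 0.0, "az": 2.6, "hand": 85.0}
    - {"x": 3.0, "y": -3.5, "z": 0.0, "ax": 0.0, "ay": 0.0, "az": 3.25, "hand": 85.0}
    - {"x": 3.6, "y": -4.2, "z": 0.0, "ax": 0.0, "ay": 0.0, "az": 3.9, "hand": 85.0}
    - {"x": 4.2, "y": -4.9, "z": 0.0, "ax": 0.0, "ay": 0.0, "az": 4.55, "hand": 85.0}
    - {"x": 4.5, "y": -5.6, "z": 0.0, "ax": 0.0, "ay": 0.0, "az": 5.2, "hand": 85.0}
  grip_force: 60

```text
clock: 0.95
eef_pos: [311.8, -268.6, 231.3]
tcp_rot: [-3.141, -0.001, -0.27]
contact_force: [0.1, -1.2, -0.5]
opening: 0.998
grasp_force: 0.0
```

Call:
drive_tool:
  plan:
    - {"x": 0.84, "y": -0.5, "z": 0.15, "ax": 0.0, "ay": 0.0, "az": 0.0, "hand": 85.0}
    - {"x": 1.68, "y": -1.0, "z": 0.3, "ax": 0.0, "ay": 0.0, "az": 0.0, "hand": 85.0}
    - {"x": 2.5, "y": -1.5, "z": 0.45, "ax": 0.0, "ay": 0.0, "az": 0.0, "hand": 85.0}
    - {"x": 3.34, "y": -2.04, "z": 0.6, "ax": 0.0, "ay": 0.0, "az": 0.0, "hand": 85.0}
    - {"x": 3.34, "y": -2.04, "z": 0.6, "ax": 0.0, "ay": 0.0, "az": 0.0, "hand": 85.0}
    - {"x": 3.34, "y": -2.04, "z": 0.6, "ax": 0.0, "ay": 0.0, "az": 0.0, "hand": 85.0}

```text
clock: 1.55
eef_pos: [499.0, -215.4, 200.4]
tcp_rot: [-3.141, 0.002, -0.266]
contact_force: [-1.0, -0.5, 0.6]
opening: 0.996
grasp_force: 0.0
```

```bash
cat > snap.py <<'E'
import sys,pickle,cv2
from rig import monitor,imaging
n=sys.argv[1]; s=monitor.sense(); i=imaging.camera_info("wrist"); f=imaging.grab_frame("wrist")
cv2.imwrite(f"pics/{n}.png",f[:,:,::-1]); pickle.dump((i,s),open(n+".pkl","wb"))
print(s["clock"],s["eef_pos"],s["tcp_rot"],s["qpos"],abs(s["qvel"]).max())
E
python3 snap.py w1; python3 -c "
from h import *;import pickle
i,s=pickle.load(open('w1.pkl','rb')); print(proj(i,[589,-199,6],1),proj(i,[589,-199,28],1)); print(units(s,[575,-205,150],-.264))
for w in([520,89,12],): print(proj(i,w,1))"
```

```text
1.55 [ 499.00690151 -215.43255834  200.40463276] [-3.14145998e+00  1.81401182e-03 -2.65778823e-01] [-4.10228852e-01  2.61273242e-01  1.83790240e+00 -1.50174359e-04
  1.04423123e+00  1.42642201e+00] 0.030242513538166045
[227.99799238  99.13388458] [225.59201633  98.59891262]
(array([ 1.414, -0.6  ,  1.006]), array([-0.001,  0.017, -0.017]))
[ 55.46006559 215.71995074]
```

Call:
drive_tool:
  plan:
    - {"x": 0.6, "y": 0.15, "z": 0.4, "ax": 0.0, "ay": 0.0, "az": 0.0, "hand": 85.0}
    - {"x": 1.2, "y": 0.3, "z": 0.9, "ax": 0.0, "ay": 0.0, "az": 0.0, "hand": 85.0}
    - {"x": 1.4, "y": 0.2, "z": 1.0, "ax": 0.0, "ay": 0.0, "az": 0.0, "hand": 85.0}
    - {"x": 1.4, "y": 0.2, "z": 1.0, "ax": 0.0, "ay": 0.0, "az": 0.0, "hand": 85.0}

```text
clock: 2.0
eef_pos: [562.9, -244.6, 150.5]
tcp_rot: [-3.141, 0.002, -0.269]
contact_force: [0.6, -0.1, 0.5]
opening: 0.988
grasp_force: 0.0
```

```bash
python3 snap.py w2; python3 -c "
from h import *;import pickle
i,s=pickle.load(open('w2.pkl','rb')); p=proj(i,[589,-199,6],1);print(p)
q=proj(pickle.load(open('w1.pkl','rb'))[0],[589,-199,6],1);print(q)
o=[]
for n,c in(('w1',q),('w2',p)):
    f=cv2.imread(f'pics/{n}.png'); x,y=(c-[65,65]).astype(int); x=max(x,0);y=max(y,0); print(n,x,y); g=f[y:y+130,x:x+130]; o.append(cv2.resize(g,(400,400*g.shape[0]//g.shape[1]),interpolation=cv2.INTER_CUBIC)[:520]); print(g.shape)
h=max(a.shape[0] for a in o); o=[cv2.copyMakeBorder(a,0,h-a.shape[0],0,0,0) for a in o]
cv2.imwrite('pics/c2.png',np.hstack(o))"
```

```text
2.0 [ 562.90887982 -244.5907926   150.47513144] [-3.14115452e+00  1.88048423e-03 -2.68913403e-01] [-4.12435857e-01  4.21585512e-01  1.72753949e+00  1.96398630e-04
  9.94391476e-01  1.42716709e+00] 0.043546624697624894
[212.23095715 168.33326238]
[227.99799238  99.13388458]
w1 162 34
(130, 130, 3)
w2 147 103
(130, 130, 3)
```

View pics/c2.png

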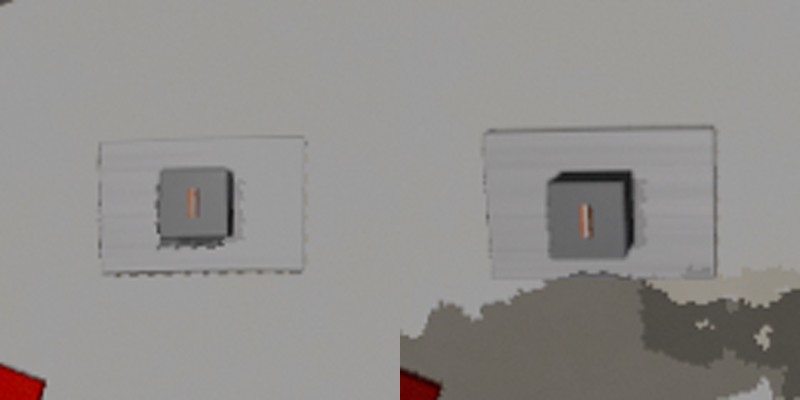

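The close views confirm a square grey block on an aluminium slide. In w1 the block top is near (225,99), and in w2 near (212,173). The red slide is only at the lower left.

```bash
python3 -c "
from h import *;import pickle
i1=pickle.load(open('w1.pkl','rb'))[0];i2,s=pickle.load(open('w2.pkl','rb'))
k=lambda p,x,y:((p[0]+.5)/400*130-.5+x,(p[1]+.5)/400*130-.5+y)
L=[(99,143),(305,137),(303,271),(103,272),(163,169),(229,168),(226,236),(162,237)]
R=[(85,131),(316,127),(316,276),(92,277),(147,182),(226,178),(228,258),(149,260)]
P=[tri([ray(i1,k(a,162,34),1),ray(i2,k(b,147,103),1)]) for a,b in zip(L,R)]
P=np.array(P);print(P.round(1));print(P[:4].mean(0),P[4:].mean(0))
q=[(25,38,6),(25,-38,6),(-25,-38,6),(-25,38,6),(12,12,28),(12,-12,28),(-12,-12,28),(-12,12,28)]
o=[(i1,1,l,k(a,162,34)) for l,a in zip(q,L)]+[(i2,1,l,k(b,147,103)) for l,b in zip(q,R)]
v,e=fit(o,[589,-199,-.26,0]);print(v,e)
print(units(s,[v[0],v[1],60],v[2]))
"
```

```text
[[ 622.5 -166.8    1.3]
 [ 602.1 -241.     3.2]
 [ 553.9 -227.1    1.3]
 [ 575.  -155.2    7. ]
 [ 602.8 -190.6   29.7]
 [ 596.8 -212.4   23.9]
 [ 573.8 -205.7   27.5]
 [ 580.2 -184.1   31.9]]
[ 588.3819611  -197.52489216    3.20235999] [ 588.41017405 -198.18968915   28.23230417]
[ 5.88323980e+02 -1.97648066e+02 -2.72755120e-01 -1.75440946e+00] 0.4611011669651962
(array([ 0.244, -1.039,  1.81 ]), array([-0.004,  0.018,  0.037]))
```

Call:
drive_tool:
  plan:
    - {"x": 0.244, "y": -1.04, "z": 0.3, "ax": 0.0, "ay": 0.0, "az": 0.04, "hand": 50.0}
    - {"x": 0.244, "y": -1.04, "z": 1.0, "ax": 0.0, "ay": 0.0, "az": 0.04, "hand": 50.0}
    - {"x": 0.244, "y": -1.04, "z": 1.7, "ax": 0.0, "ay": 0.0, "az": 0.04, "hand": 50.0}
    - {"x": 0.244, "y": -1.04, "z": 2.3, "ax": 0.0, "ay": 0.0, "az": 0.04, "hand": 50.0}
    - {"x": 0.244, "y": -1.04, "z": 2.6, "ax": 0.0, "ay": 0.0, "az": 0.04, "hand": 50.0}
    - {"x": 0.244, "y": -1.04, "z": 2.8, "ax": 0.0, "ay": 0.0, "az": 0.04, "hand": 50.0}
    - {"x": 0.244, "y": -1.04, "z": 2.8, "ax": 0.0, "ay": 0.0, "az": 0.04, "hand": 50.0}

```text
clock: 2.75
eef_pos: [588.7, -197.5, 11.4]
tcp_rot: [-3.142, 0.0, -0.272]
contact_force: [-0.2, 0.5, 0.3]
opening: 0.582
grasp_force: 0.0
```

Call:
drive_tool:
  plan:
    - {"x": 0.0, "y": 0.0, "z": 0.04, "ax": 0.0, "ay": 0.0, "az": 0.0, "hand": 15.0}
    - {"x": 0.0, "y": 0.0, "z": 0.04, "ax": 0.0, "ay": 0.0, "az": 0.0, "hand": 15.0}
    - {"x": 0.0, "y": 0.0, "z": 0.04, "ax": 0.0, "ay": 0.0, "az": 0.0, "hand": 15.0}
    - {"x": 0.0, "y": 0.0, "z": 0.04, "ax": 0.0, "ay": 0.0, "az": 0.0, "hand": 15.0}
    - {"x": 0.0, "y": 0.0, "z": 0.04, "ax": 0.0, "ay": 0.0, "az": 0.0, "hand": 15.0}
    - {"x": 0.0, "y": 0.0, "z": 0.04, "ax": 0.0, "ay": 0.0, "az": 0.0, "hand": 15.0}
  grip_force: 60

```text
clock: 3.35
eef_pos: [590.1, -197.9, 10.8]
tcp_rot: [3.141, -0.002, -0.272]
contact_force: [-0.9, -0.7, 7.1]
opening: 0.263
grasp_force: 59.8
```

Call:
drive_tool:
  plan:
    - {"x": 0.0, "y": 0.0, "z": -0.3, "ax": 0.0, "ay": 0.0, "az": 0.0, "hand": 15.0}
    - {"x": 0.0, "y": 0.0, "z": -1.0, "ax": 0.0, "ay": 0.0, "az": 0.0, "hand": 15.0}
    - {"x": -0.5, "y": -0.5, "z": -1.7, "ax": 0.0, "ay": 0.0, "az": -0.6, "hand": 15.0}
    - {"x": -1.1, "y": -1.05, "z": -2.2, "ax": 0.0, "ay": 0.0, "az": -1.3, "hand": 15.0}
    - {"x": -1.7, "y": -1.6, "z": -2.6, "ax": 0.0, "ay": 0.0, "az": -2.0, "hand": 15.0}
    - {"x": -2.3, "y": -2.2, "z": -2.78, "ax": 0.0, "ay": 0.0, "az": -2.7, "hand": 15.0}
    - {"x": -2.9, "y": -2.8, "z": -2.78, "ax": 0.0, "ay": 0.0, "az": -3.4, "hand": 15.0}
    - {"x": -3.5, "y": -3.4, "z": -2.78, "ax": 0.0, "ay": 0.0, "az": -4.04, "hand": 15.0}

```text
clock: 4.15
eef_pos: [465.7, 14.5, 149.9]
tcp_rot: [3.141, -0.002, 0.154]
contact_force: [0.3, 0.6, 0.2]
opening: 0.268
grasp_force: 59.0
```

```bash
python3 -c "
from h import *
from rig import monitor
s=monitor.sense(); print(s['eef_pos'],s['opening'],s['grasp_force'],s['contact_force']);print(units(s,[430,75,150],.151))"
```

```text
[465.65163513  14.51841009 149.89792905] 0.26813671658780003 58.97412836551666 [0.28288041 0.5803248  0.23927045]
(array([-0.519, -1.305, -0.004]), array([ 0.002, -0.023,  0.026]))
```

Call:
drive_tool:
  plan:
    - {"x": -0.3, "y": -0.7, "z": 0.0, "ax": 0.0, "ay": 0.0, "az": 0.0, "hand": 15.0}
    - {"x": -0.52, "y": -1.3, "z": 0.0, "ax": 0.0, "ay": 0.0, "az": 0.0, "hand": 15.0}
    - {"x": -0.52, "y": -1.3, "z": 0.0, "ax": 0.0, "ay": 0.0, "az": 0.0, "hand": 15.0}
    - {"x": -0.52, "y": -1.3, "z": 0.0, "ax": 0.0, "ay": 0.0, "az": 0.0, "hand": 15.0}

```text
clock: 4.55
eef_pos: [431.0, 74.1, 149.3]
tcp_rot: [3.141, -0.002, 0.153]
contact_force: [0.5, 0.5, -0.8]
opening: 0.263
grasp_force: 59.1
```

```bash
python3 snap.py w3
```

```text
4.55 [430.95498549  74.10047523 149.26661563] [ 3.14143030e+00 -1.60222957e-03  1.53105871e-01] [ 1.66994092e-01  1.68378757e-01  2.09924863e+00 -2.41024748e-04
  8.72365464e-01  1.58483951e+00] 0.033227053091201615
```

Call:
drive_tool:
  plan:
    - {"x": 0.4, "y": -0.7, "z": -0.3, "ax": 0.0, "ay": 0.0, "az": 0.0, "hand": 15.0}
    - {"x": 0.8, "y": -1.2, "z": -0.6, "ax": 0.0, "ay": 0.0, "az": 0.0, "hand": 15.0}
    - {"x": 0.8, "y": -1.2, "z": -0.6, "ax": 0.0, "ay": 0.0, "az": 0.0, "hand": 15.0}
    - {"x": 0.8, "y": -1.2, "z": -0.6, "ax": 0.0, "ay": 0.0, "az": 0.0, "hand": 15.0}

```text
clock: 5.0
eef_pos: [461.9, 138.4, 178.4]
tcp_rot: [3.141, -0.0, 0.151]
contact_force: [-0.9, -0.0, -0.7]
opening: 0.261
grasp_force: 59.2
```

```bash
python3 snap.py w4; python3 -c "
from h import *
a=[cv2.imread(f'pics/{n}.png') for n in('w3','w4')]
cv2.imwrite('pics/c3.png',np.hstack([cv2.resize(x,(400,300)) for x in a]))"
```

```text
5.0 [461.91232966 138.44731668 178.44113053] [ 3.14132357e+00 -3.61315714e-04  1.51154270e-01] [ 2.88319655e-01  1.94330374e-01  1.98417541e+00 -3.84956575e-04
  9.62765773e-01  1.70818162e+00] 0.04126392104600402
```

View pics/c3.png

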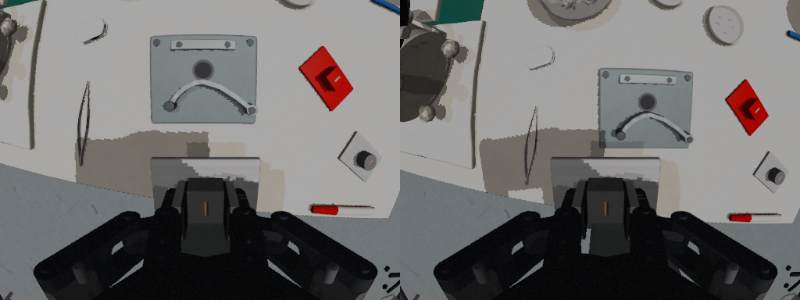

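Both views show the holder with its bar on the far side (w3 window at about (203,70) of the half-size picture). The held slide is at the bottom with its front edge parallel to the holder. I'll enlarge both.

```bash
python3 -c "
from h import *
f3,f4=[cv2.imread(f'pics/{n}.png') for n in('w3','w4')]
g=lambda f,x,y,h:cv2.resize(f[y:y+h,x:x+150],None,fx=8/3,fy=8/3,interpolation=cv2.INTER_CUBIC)
cv2.imwrite('pics/c4.png',np.vstack([np.hstack([g(f3,185,30,150),g(f4,240,70,150)]),np.hstack([g(f3,189,190,75),g(f4,189,190,75)])]))"
```

```text
(no output)
```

View pics/c4.png

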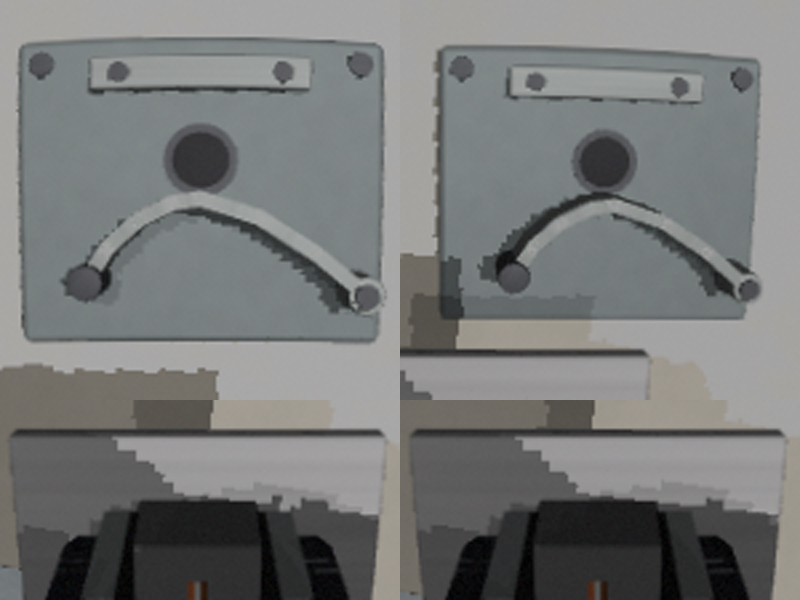

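```bash
cat > m.py <<'E'
from h import *;import pickle
i3,s3=pickle.load(open('w3.pkl','rb'));i4,s4=pickle.load(open('w4.pkl','rb'))
k=lambda p,x,y:((p[0]+.5)*.375-.5+x,(p[1]+.5)*.375-.5+y)
q=[(37,38,18),(37,-38,18),(25,-38,18),(25,38,18),(0,0,12),(45,65,12),(45,-65,12),(-65,-65,12),(-65,65,12)]
A=[(90,59),(310,58),(309,88),(91,87),(200,159),(21,44),(384,45),(379,339),(25,339)]
B=[(112,67),(303,76),(302,99),(108,94),(204,161),(41,47),(359,61),(344,318),(40,318)]
P=np.array([tri([ray(i3,k(a,185,30),1),ray(i4,k(b,240,70),1)]) for a,b in zip(A,B)]);print(P.round(1))
for j in (slice(0,5),slice(0,9)):
    o=[(i3,1,l,k(a,185,30)) for l,a in zip(q[j],A[j])]+[(i4,1,l,k(b,240,70)) for l,b in zip(q[j],B[j])]
    v,e=fit(o,[520,89,.15,0]);print(v,e)
    for i,n in((i3,0),(i4,1)): print(fit(o[n*len(o)//2:(n+1)*len(o)//2],[520,89,.15,0],0))
S=[((25,38,6),(14,437)),((25,-38,6),(383,437)),((25,38,0),(12,431)),((25,-38,0),(385,431))]
for i,s in((i3,s3),(i4,s4)):
    w,e=fit([(i,1,l,k((p[0],p[1]-400),189,190)) for l,p in S],[*s["eef_pos"][:2],.15,s["eef_pos"][2]]);print(w,e)
    a=s["tcp_rot"][2];d=w[[0,1,3]]-s["eef_pos"];print("slide in tool: x %.1f y(left) %.1f z %.1f dyaw %.3f"%(d[0]*np.cos(a)+d[1]*np.sin(a),-d[0]*np.sin(a)+d[1]*np.cos(a),d[2],w[2]-a))
E
python3 m.py
```

```text
[[549.6 133.1  20. ]
 [560.5  59.5  20.7]
 [551.2  57.5  16.7]
 [539.8 132.3  14.8]
 [519.9  90.9  12.2]
 [554.  160.6  11.2]
 [573.3  32.9   8.6]
 [465.9  16.3   8.1]
 [446.5 145.    9.8]]
[ 5.19937557e+02  9.07463487e+01  1.50505776e-01 -2.09462810e+00] 0.6952077193011252
(array([5.19658730e+02, 9.09483612e+01, 1.50258814e-01]), np.float64(0.6691213453903718))
(array([5.19846984e+02, 9.07639650e+01, 1.50672369e-01]), np.float64(0.7963141397717264))
[ 5.19998448e+02  9.05159097e+01  1.50510980e-01 -3.61876016e+00] 0.6363195379589783
(array([5.19870208e+02, 9.06550826e+01, 1.51737229e-01]), np.float64(0.8844785460756911))
(array([5.19792753e+02, 9.08379538e+01, 1.49064584e-01]), np.float64(0.8528702395476043))
[4.28632580e+02 7.38134478e+01 1.52927193e-01 1.38191264e+02] 1.1874446343353102
slide in tool: x -2.3 y(left) 0.1 z -11.1 dyaw -0.000
[4.59565643e+02 1.38162581e+02 1.50929781e-01 1.67334899e+02] 1.1887093491541154
slide in tool: x -2.4 y(left) 0.1 z -11.1 dyaw -0.000
```

```bash
cat > go.py <<'E'
import sys
from h import *
from rig import monitor
x,y,z=map(float,sys.argv[1:4]); H=np.array([519.9,90.8]);a=.1505
s=monitor.sense(); c,n=np.cos(a),np.sin(a); X=x+2.1;Y=y-.1   # slide centre in holder -> TCP
print(units(s,[H[0]+c*X-n*Y,H[1]+n*X+c*Y,z+10.9],a), s["contact_force"].round(1), s["eef_pos"])
E
python3 go.py 26 0 70; python3 go.py 26 0 24
```

```text
(array([1.587, 1.11 , 1.939]), array([0.004, 0.01 , 0.001])) [-0.4  0.4  0.1] [461.00361497 137.9166938  177.91024495]
(array([1.588, 1.109, 2.859]), array([0.004, 0.01 , 0.001])) [-0.4  0.4  0.1] [461.00361497 137.9166938  177.91024495]
```

Call:
drive_tool:
  plan:
    - {"x": 0.6, "y": 0.4, "z": 0.4, "ax": 0.0, "ay": 0.0, "az": 0.0, "hand": 15.0}
    - {"x": 1.2, "y": 0.8, "z": 0.8, "ax": 0.0, "ay": 0.0, "az": 0.0, "hand": 15.0}
    - {"x": 1.58, "y": 1.1, "z": 1.4, "ax": 0.0, "ay": 0.0, "az": 0.0, "hand": 15.0}
    - {"x": 1.58, "y": 1.1, "z": 1.9, "ax": 0.0, "ay": 0.0, "az": 0.0, "hand": 15.0}
    - {"x": 1.58, "y": 1.1, "z": 2.3, "ax": 0.0, "ay": 0.0, "az": 0.0, "hand": 15.0}
    - {"x": 1.58, "y": 1.1, "z": 2.3, "ax": 0.0, "ay": 0.0, "az": 0.0, "hand": 15.0}

```text
clock: 5.65
eef_pos: [544.6, 94.5, 60.1]
tcp_rot: [3.141, 0.007, 0.149]
contact_force: [-0.2, -0.2, -0.9]
opening: 0.268
grasp_force: 59.2
```

```bash
python3 go.py 26 0 24;  python3 go.py 26 0 24|tail -1; python3 snap.py w5;python3 -c "
from h import *
f=cv2.imread('pics/w5.png')
cv2.imwrite('pics/c5.png',cv2.resize(f[130:310,130:390],None,fx=3,fy=3,interpolation=cv2.INTER_CUBIC))"
```

```text
(array([ 0.066, -0.   ,  0.504]), array([ 0.003,  0.065, -0.012])) [-0.2 -0.2 -0.9] [544.61572126  94.45175082  60.12404046]
(array([ 0.066, -0.   ,  0.504]), array([ 0.003,  0.065, -0.012])) [-0.2 -0.2 -0.9] [544.61572126  94.45175082  60.12404046]
5.65 [544.61572126  94.45175082  60.12404046] [3.1413082  0.00684935 0.14927156] [ 1.69098617e-01  4.68198200e-01  1.91191457e+00 -2.13836106e-04
  7.68333535e-01  1.59077668e+00] 0.050020969642718675
```

View pics/c5.png

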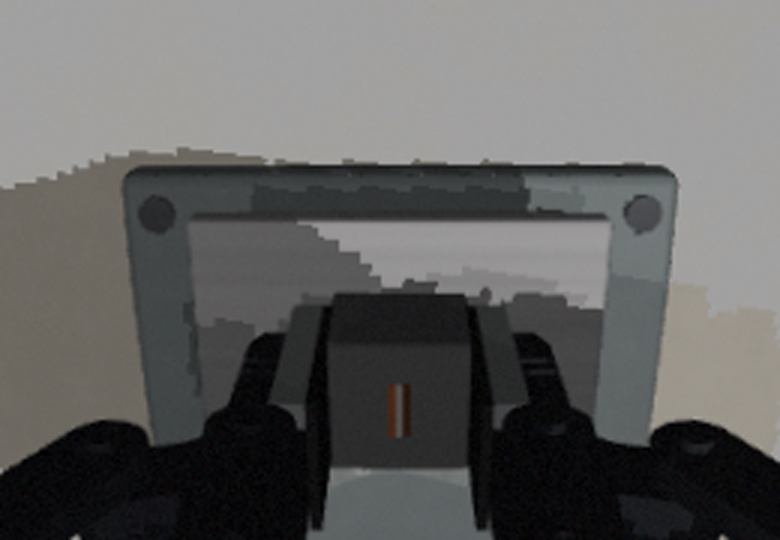

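The held slide (crop columns 189 to 610, centre 399.5) is centred on the holder (bolts at 157 and 643, plate 124 to 678) to about 0.3 mm, and it is parallel. Next I lower to 10 mm above the stage and push the arm back.

Call:
drive_tool:
  plan:
    - {"x": 0.06, "y": 0.0, "z": 0.3, "ax": 0.0, "ay": 0.05, "az": 0.0, "hand": 15.0}
    - {"x": 0.06, "y": 0.0, "z": 0.53, "ax": 0.0, "ay": 0.05, "az": 0.0, "hand": 15.0}
    - {"x": 0.0, "y": 0.0, "z": 0.53, "ax": 0.0, "ay": 0.05, "az": 0.0, "hand": 15.0}
    - {"x": -0.14, "y": 0.0, "z": 0.53, "ax": 0.0, "ay": 0.05, "az": 0.0, "hand": 15.0}
    - {"x": -0.26, "y": 0.0, "z": 0.53, "ax": 0.0, "ay": 0.05, "az": 0.0, "hand": 15.0}
    - {"x": -0.38, "y": 0.0, "z": 0.53, "ax": 0.0, "ay": 0.05, "az": 0.0, "hand": 15.0}
    - {"x": -0.48, "y": 0.0, "z": 0.53, "ax": 0.0, "ay": 0.05, "az": 0.0, "hand": 15.0}
    - {"x": -0.54, "y": 0.0, "z": 0.53, "ax": 0.0, "ay": 0.05, "az": 0.0, "hand": 15.0}

```text
clock: 6.5
eef_pos: [521.4, 92.7, 37.4]
tcp_rot: [-3.141, -0.007, 0.151]
contact_force: [3.0, 1.8, -0.5]
opening: 0.266
grasp_force: 59.2
```

```bash
python3 go.py -4 0 22; python3 snap.py w6;  python3 go.py -4 0 22; python3 -c "
from h import *
f=cv2.imread('pics/w6.png')
cv2.imwrite('pics/c6.png',cv2.resize(f[130:330,130:390],None,fx=3,fy=3,interpolation=cv2.INTER_CUBIC))"
```

```text
(array([-0.074,  0.035,  0.09 ]), array([-0.002, -0.07 ,  0.007])) [ 3.   1.8 -0.5] [521.40371432  92.67753522  37.41532352]
6.5 [521.40371432  92.67753522  37.41532352] [-3.14142298 -0.0073362   0.15119201] [1.73070655e-01 4.73588414e-01 1.98173651e+00 1.45532335e-05
 6.78929570e-01 1.59266306e+00] 0.05896601044802891
(array([-0.063,  0.034,  0.086]), array([-0.001, -0.061,  0.007])) [2.3 0.9 0.6] [520.85729035  92.56056262  37.24502264]
```

View pics/c6.png

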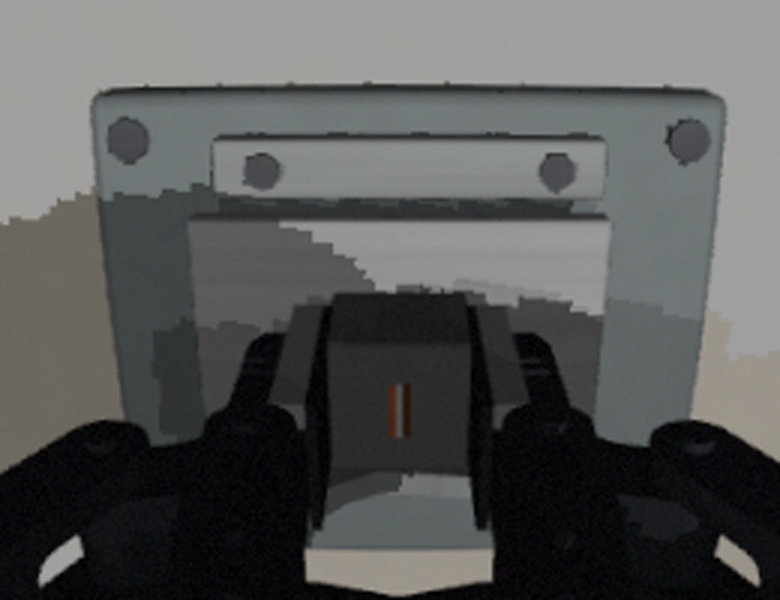

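The slide is holding the arm back. The bar's centre is at column 409 and the slide's at 399.5 (5.2 px/mm), so the slide sits 1.8 mm too far to +y. The pose reading agrees. I'll correct that, back off another 3 mm, level and lower.

Call:
drive_tool:
  plan:
    - {"x": -0.04, "y": 0.02, "z": 0.04, "ax": 0.0, "ay": -0.06, "az": 0.0, "hand": 15.0}
    - {"x": -0.07, "y": 0.035, "z": 0.08, "ax": 0.0, "ay": -0.06, "az": 0.0, "hand": 15.0}
    - {"x": -0.07, "y": 0.035, "z": 0.08, "ax": 0.0, "ay": -0.06, "az": 0.0, "hand": 15.0}
    - {"x": -0.07, "y": 0.035, "z": 0.08, "ax": 0.0, "ay": -0.06, "az": 0.0, "hand": 15.0}

```text
clock: 6.95
eef_pos: [517.7, 90.0, 32.5]
tcp_rot: [3.141, 0.001, 0.151]
contact_force: [3.4, 0.9, -2.6]
opening: 0.265
grasp_force: 59.1
```

```bash
python3 go.py -4 0 12.5; python3 snap.py w7; python3 go.py -4 0 12.5; python3 -c "
from h import *
f=cv2.imread('pics/w7.png')
cv2.imwrite('pics/c7.png',cv2.resize(f[130:330,130:390],None,fx=3,fy=3,interpolation=cv2.INTER_CUBIC))"
```

```text
(array([ 0.008, -0.007,  0.182]), array([0.001, 0.014, 0.006])) [ 3.4  0.9 -2.6] [517.68084651  90.02773914  32.49446345]
6.95 [517.68084651  90.02773914  32.49446345] [3.14145393e+00 1.49414364e-03 1.51120000e-01] [ 1.69401805e-01  4.80872350e-01  1.98579157e+00 -1.77931414e-04
  6.76425169e-01  1.58921687e+00] 0.0013092967155216685
(array([ 0.009, -0.006,  0.183]), array([0.001, 0.014, 0.006])) [ 3.5  0.8 -1.3] [517.6592766   90.03419327  32.52885721]
```

Call:
drive_tool:
  plan:
    - {"x": 0.01, "y": -0.005, "z": 0.06, "ax": 0.0, "ay": 0.0, "az": 0.0, "hand": 15.0}
    - {"x": 0.01, "y": -0.005, "z": 0.12, "ax": 0.0, "ay": 0.0, "az": 0.0, "hand": 15.0}
    - {"x": 0.01, "y": -0.005, "z": 0.18, "ax": 0.0, "ay": 0.0, "az": 0.0, "hand": 15.0}
    - {"x": 0.01, "y": -0.005, "z": 0.19, "ax": 0.0, "ay": 0.0, "az": 0.0, "hand": 15.0}
    - {"x": 0.01, "y": -0.005, "z": 0.19, "ax": 0.0, "ay": 0.0, "az": 0.0, "hand": 15.0}

```text
clock: 7.5
eef_pos: [518.0, 90.5, 23.0]
tcp_rot: [3.142, 0.002, 0.151]
contact_force: [3.9, 1.4, -2.9]
opening: 0.265
grasp_force: 59.1
```

```bash
python3 go.py 0 0 12
```

```text
(array([0.081, 0.002, 0.002]), array([0.   , 0.015, 0.006])) [ 3.9  1.4 -2.9] [517.99687667  90.50394098  22.98924743]
```

Call:
drive_tool:
  plan:
    - {"x": 0.0, "y": 0.0, "z": 0.02, "ax": 0.0, "ay": 0.0, "az": 0.0, "hand": 15.0}
    - {"x": 0.0, "y": 0.0, "z": 0.02, "ax": 0.0, "ay": 0.0, "az": 0.0, "hand": 15.0}
    - {"x": 0.0, "y": 0.0, "z": 0.02, "ax": 0.0, "ay": 0.0, "az": 0.0, "hand": 15.0}

```text
clock: 7.8
eef_pos: [518.1, 90.5, 22.7]
tcp_rot: [3.142, 0.001, 0.151]
contact_force: [1.4, -0.3, 5.9]
opening: 0.266
grasp_force: 60.1
```

Contact with the stage at TCP z 22.7, as expected. Now I slide it to the fixed edge.

Call:
drive_tool:
  plan:
    - {"x": 0.04, "y": 0.0, "z": 0.005, "ax": 0.0, "ay": 0.0, "az": 0.0, "hand": 15.0}
    - {"x": 0.07, "y": 0.0, "z": 0.005, "ax": 0.0, "ay": 0.0, "az": 0.0, "hand": 15.0}
    - {"x": 0.08, "y": 0.0, "z": 0.005, "ax": 0.0, "ay": 0.0, "az": 0.0, "hand": 15.0}
    - {"x": 0.08, "y": 0.0, "z": 0.005, "ax": 0.0, "ay": 0.0, "az": 0.0, "hand": 15.0}

```text
clock: 8.2
eef_pos: [519.8, 90.7, 22.7]
tcp_rot: [3.141, 0.005, 0.151]
contact_force: [-8.2, -1.5, 19.6]
opening: 0.264
grasp_force: 61.7
```

```bash
python3 go.py 0 0 12; python3 snap.py w8; python3 - <<'E'
import cv2
f=cv2.imread('pics/w8.png')
g=cv2.resize(f[150:210,160:370],(800,600*380//1000),interpolation=cv2.INTER_CUBIC);cv2.imwrite('pics/c8.png',g)
E
```

```text
(array([ 0.044, -0.   , -0.004]), array([0.002, 0.052, 0.007])) [-8.2 -1.5 19.6] [519.81356646  90.67768725  22.6896058 ]
8.2 [519.81356646  90.67768725  22.6896058 ] [3.14143665 0.00544141 0.15125281] [ 1.69897574e-01  5.01745980e-01  1.98114585e+00 -8.84650888e-05
  6.64144197e-01  1.58951048e+00] 0.00203276168010572
```

Call:
drive_tool:
  plan:
    - {"x": 0.0, "y": 0.0, "z": -0.02, "ax": 0.0, "ay": 0.03, "az": 0.0, "hand": 15.0}
    - {"x": 0.02, "y": 0.0, "z": -0.025, "ax": 0.0, "ay": 0.04, "az": 0.0, "hand": 15.0}
    - {"x": 0.02, "y": 0.0, "z": -0.025, "ax": 0.0, "ay": 0.04, "az": 0.0, "hand": 15.0}
    - {"x": 0.02, "y": 0.0, "z": -0.025, "ax": 0.0, "ay": 0.04, "az": 0.0, "hand": 15.0}

```text
clock: 8.65
eef_pos: [521.0, 90.9, 22.8]
tcp_rot: [3.141, 0.001, 0.151]
contact_force: [-6.1, -1.1, 6.2]
opening: 0.267
grasp_force: 60.0
```

```bash
python3 go.py 0 0 12; python3 snap.py w8
```

```text
(array([ 0.02 ,  0.001, -0.002]), array([0.001, 0.011, 0.007])) [-6.1 -1.1  6.2] [521.01381825  90.90133473  22.77819088]
8.65 [521.01381825  90.90133473  22.77819088] [3.14148643e+00 1.13634219e-03 1.51212388e-01] [ 1.69950328e-01  5.01315597e-01  1.98167030e+00 -1.38541810e-04
  6.59744891e-01  1.58964372e+00] 0.0018175970856486767
```

The slide is against the edge, with a net reaction over both spring and friction. Releasing.

Call:
drive_tool:
  plan:
    - {"x": 0.0, "y": 0.0, "z": 0.0, "ax": 0.0, "ay": 0.0, "az": 0.0, "hand": 26.0}
    - {"x": 0.0, "y": 0.0, "z": 0.0, "ax": 0.0, "ay": 0.0, "az": 0.0, "hand": 30.0}
    - {"x": 0.0, "y": 0.0, "z": 0.0, "ax": 0.0, "ay": 0.0, "az": 0.0, "hand": 40.0}
    - {"x": 0.0, "y": 0.0, "z": 0.0, "ax": 0.0, "ay": 0.0, "az": 0.0, "hand": 45.0}
    - {"x": 0.0, "y": 0.0, "z": 0.0, "ax": 0.0, "ay": 0.0, "az": 0.0, "hand": 45.0}

```text
clock: 9.2
eef_pos: [523.3, 91.3, 23.3]
tcp_rot: [-3.142, -0.003, 0.151]
contact_force: [-0.0, -1.1, -0.2]
opening: 0.532
grasp_force: 0.0
```

Call:
drive_tool:
  plan:
    - {"x": 0.0, "y": 0.0, "z": -0.3, "ax": 0.0, "ay": 0.0, "az": 0.0, "hand": 45.0}
    - {"x": 0.0, "y": 0.0, "z": -0.8, "ax": 0.0, "ay": 0.0, "az": 0.0, "hand": 45.0}
    - {"x": -0.5, "y": 0.0, "z": -1.5, "ax": 0.0, "ay": 0.0, "az": 0.0, "hand": 45.0}
    - {"x": -1.0, "y": 0.0, "z": -2.2, "ax": 0.0, "ay": 0.0, "az": 0.0, "hand": 45.0}
    - {"x": -1.3, "y": 0.0, "z": -2.5, "ax": 0.0, "ay": 0.0, "az": 0.0, "hand": 45.0}
    - {"x": -1.3, "y": 0.0, "z": -2.5, "ax": 0.0, "ay": 0.0, "az": 0.0, "hand": 45.0}

```text
clock: 9.8
eef_pos: [458.1, 81.4, 150.1]
tcp_rot: [-3.142, -0.006, 0.151]
contact_force: [0.1, 0.3, 0.2]
opening: 0.525
grasp_force: 0.0
```

```bash
python3 snap.py w9; python3 -c "
from h import *;import pickle
i,s=pickle.load(open('w9.pkl','rb'));c=proj(i,[520,91,12],1);print(c)
x,y=max(0,int(c[0]-80)),max(0,int(c[1]-60));print(x,y)
f=cv2.imread('pics/w9.png');g=f[y:y+120,x:x+160]
cv2.imwrite('pics/c9.png',cv2.resize(g,(800,600),interpolation=cv2.INTER_CUBIC))"
```

```text
9.8 [458.08544694  81.37340384 150.09134423] [-3.14153101 -0.00610201  0.15114802] [ 1.72631294e-01  2.06624759e-01  2.04685257e+00 -8.99557376e-05
  8.82013402e-01  1.59233637e+00] 0.06661796360529544
[262.84314734 119.29269965]
182 59
```

View pics/c9.png

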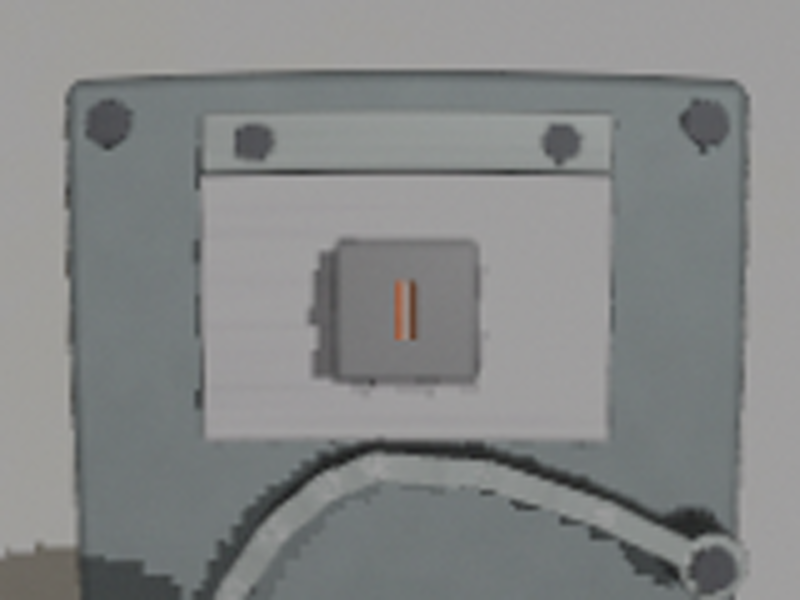

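The slide lies flat against the bar (a thin even line at row 173). Its ends at columns 203 and 609 match the bar's 205 and 611, within about 0.4 mm. The arm's bulge presses on it at (385,448), and the gripper is clear. Handing in.

```bash
python3 -c "
from rig import r
print(r.sign_off())"
```

```text
the job is handed in; nothing more can be done
None
```

The square-block slide is clamped in the holder by the sprung arm, flat against the fixed edge with its ends level to about 0.4 mm; I left the round-block and red slides alone and handed the job in at about 9.9 s.

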